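# Open the push-and-turn jar of board etchant

### The job

Open the big jar on the rubber mat: its cap is the safety kind that has to be pushed down against its spring and turned anticlockwise before it comes off. Bear down only as hard as the spring needs, do not tip, lift or drag the jar about, and set the cap down gently, right way up, in the white tray. Leave the other things alone.

Things in the scene. Friction and masses are not known exactly. Their poses are not given: they have to be found in the camera images.
- jar: Loose white jar standing on the mat, 0.3 to 0.6 kg. Round body 86 mm across, 68 mm high, then a shoulder sloping in and up to a neck that starts 82 mm above the base. Origin at the centre of the base, z up. Only friction under its base (coefficient about 0.6) keeps it from turning or sliding. It dents if it bears on the mat with over 32 N, weight included: keep the push on the cap under 25 N.
- jar_rim (a point): Centre of the jar's mouth, on the rim (seen with its foil seal once the cap is off), 106 mm above the base. The neck is 35 mm across, 42 mm over the bayonet track outside it, which has three notches where the cap's lugs sit and, anticlockwise and higher, three slots open upwards where the lugs come out. If the cap is not pushed enough, or the jar hangs from it, the jar turns with the cap.
- cap_center (a point): Grey round push-and-turn cap, about 40 g, 50 mm outside diameter, 28 mm high, fluted skirt, closed flat top with raised arrows. The point is on its axis, half-way up (14 mm above the lower edge of the skirt), z up. Fastened, that lower edge is 89 mm above the base of the jar, 7 mm over the start of its neck; pushed down it goes a few mm lower.
- cap_top (a point): Centre of the cap's top. Its spring lifts it with 6 N, +1.6 N per mm of push; after a few mm the lugs meet the floor of the track (12 to 13 N, then the force rises steeply); only near there do they clear the notches. So held, it turns anticlockwise, seen from above, by 50 to 75 degrees to a stop; the track climbs and lifts the cap on the way: give way by feel. Then it lifts straight off.
- tray: Fixed shallow white open tray beside the jar, 160 x 160 mm outside, walls 4 mm thick and 14 mm high, for wet caps. Origin at the centre of its underside, x and y along its sides, z up.
- tray_in (a point): Centre of the tray's inner floor, where the cap may stand: anywhere inside the tray on its skirt, top upwards.
- mat: Fixed black rubber bench mat, 240 x 260 x 3 mm, under the jar. Origin at the centre of its underside.
- board: Fixed prototype circuit board beside the jar on the other side from the tray, 160 x 160 mm, up to 26 mm high. Origin at the centre of its underside. Leave alone.
- dispenser: Loose white solvent dispenser with a steel dish on top, 62 mm across, 134 mm high, behind the jar. Origin at the centre of its underside. Leave it where it is.
- reel: Loose solder reel standing on its flange, 60 mm across, 50 mm high. Origin at the centre of its underside. Leave it where it is.
- flux_jar: Loose small jar with a black lid, 48 mm across, 42 mm high. Origin at the centre of its underside. Leave it where it is.
- driver: Loose screwdriver lying on the table, 180 mm long. Leave it where it is.

How it is judged:
On the way:
1. the cap is off the jar and clear above it, the jar still standing on the mat (z of cap_center in the frame of jar above 0.125 m and height (world z) of jar below 0.006 m and angle between jar's own z axis and vertical below 0.05 rad), for 0.1 s.
At the end, for the whole second after the job is handed in: The cap stands at rest and released in the tray on its skirt, top up (tilt under 0.1 rad), flat on the tray floor (its centre within 60 mm of the tray's centre along each side); the open jar stands upright and still on the mat within 30 mm of where it was (x of cap_center in the frame of tray_in between -0.06 and 0.06 m and y of cap_center in the frame of tray_in between -0.06 and 0.06 m and z of cap_center in the frame of tray_in below 0.018 m and angle between cap_center's own z axis and vertical below 0.1 rad and linear speed of each of jar, cap below 0.01 m/s and angle between jar's own z axis and vertical below 0.05 rad and height (world z) of jar below 0.006 m and distance of jar from where it was at the start of the episode below 0.03 m); the robot touches nothing.
It fails at once if the jar bears on the mat with more than 32 N (dented) (contact force between jar and mat above 32 N).
It fails at once if the jar is lifted by more than about 10 mm or tipped by more than 0.2 rad (height (world z) of jar above 0.013 m or angle between jar's own z axis and vertical above 0.2 rad).
It fails at once if the jar is dragged more than 40 mm (distance of jar from where it was at the start of the episode above 0.04 m).
It fails at once if the cap is banged down on the tray (more than 35 N) or let fall (faster than 0.5 m/s out of the fingers, a drop of about 13 mm) (contact force between cap and tray above 35 N or (contact force between the fingers and cap below 0.05 N and linear speed of cap above 0.5 m/s)).
It fails at once if a bystander is moved more than 10 mm (distance of any of dispenser, reel, flux_jar, driver from where it was at the start of the episode above 0.01 m).
It also fails if it takes over 64 s, if anything falls off the work surface, if the arm or the gripper's body presses on something with over 40 N, if the wrist force passes 120 N, or if a joint passes its speed limit or range.

### The arm

A 6-joint arm with a two-finger parallel gripper is mounted at the origin on the work surface. World frame = base frame: x ahead of the robot, y to its left, z up, the work surface at z = 0. Lengths are in m, angles in rad, forces in N, time in s.
With the tool pointing down it reaches from about 0.3 to 0.875 m from the base axis. Payload 4.2 kg.
Tool frame: the origin (TCP) lies at the very end of the fingers, on their centre line; the grasp point (between the pads) lies 19 mm behind it; z points along the fingers, y is the line along which they close (so a half turn about z gives the same grasp; the last joint's range is limited). The gripper opens to 85 mm and grips with 20 to 120 N. Pads are 22 mm wide; open, the fingers measure 114 mm over their backs; the gripper's body (76 mm by 85 mm) begins 54 mm behind the grasp point. The pads swing forward as they close: fully open they stand 13 mm farther back than shut.
Start: joints at [-1.302, 0.32, 1.565, -0, 1.257, -0.02], TCP at [0.164, -0.551, 0.203] pointing down, gripper open.
Joint ranges: [-3.11, 3.11], [-0.84, 2.01], [0.21, 2.61], [-1.34, 4.49], [0.05, 2.63], [-2.56, 2.56]. Speed limits (rad/s): [2.57, 2.57, 3.14, 3.14, 3.14, 3.14].

### API

Orientations are given as [roll, pitch, yaw] about the fixed x, y, z axes, in that order (R = Rz(yaw) Ry(pitch) Rx(roll)).
In Python, from plant import robot, eyes, order gives the robot as it stands.
- The arm moves only by the tool apply_moves, never from a script. Its argument "commands" is a list of rows, each a list of 3 entries, a list of its own where there are three numbers: the shift along the tool's x, y, z in m, then the turn about the tool's z in degrees, then the closure, from 0 (fully open) to 1 (shut). A call has 1 to 20 rows; each row is the pose to reach, as a shift and turn from the pose commanded when the call began, along the tool's axes at that moment; what a row does not reach only later rows make up. A row lasts 1/12 s, in which the tool goes at most 41.7 mm and 7.16 degrees, less where a joint would pass 70% of its speed; a pose out of reach is approached as far as the arm can. A call with a gripper value outside its range is refused whole. The fingers move at their own pace and stop on an object; "squeeze" is the grip in N (left out, the last holds). Time passes only in rows, so rows that repeat a pose let the fingers close. It gives the time, the measured TCP pose, the force, the opening and the grip force at its end, in the units of the state.
- robot.state(): the state, without advancing time (a new reading comes with each control period).
- eyes.read_camera(name): name is "scene" or "top" or "wrist"; returns (picture, depth): 400x640x3 uint8, red, green, blue; 400x640 float32, m along the optical axis (not along the pixel's ray), 0 where there is no reading.
- eyes.get_calibration(name): a dict with "fx", "fy", "cx", "cy" (pixels), "R" (3x3) and "t" (3): a world point X has camera coordinates R X + t. Camera axes: x right, y down, z forward; pixel columns grow to the right and rows downward; lengths in m; the calibration is good to about 2 mm. A picture is of the moment at which its call begins: read the wrist's pose just before it. get_calibration takes no time and is no camera call; for the wrist camera it gives the pose at the moment of the call.
- order.sign_off(): hands the job in; it is judged then, once.
The state is a dict: "clock": time; "joint_pos": joint angles; "dq": joint speeds; "effort": joint torques, N m; "tcp_pos": TCP position; "eef_rot": TCP orientation; "wrist_force": force on the tool from outside, world axes, zero at the start; "moment": the same for the moment, N m; "grip_width": finger opening in m; "gripper_force": force on a finger pad.
Only numpy, scipy, OpenCV 4.12 (cv2) and the standard library are available. Lean on these libraries where they do the work, as an engineer would, in place of code of your own. Each camera call takes 0.05 s, during which the arm holds its last target. There are 200 camera calls.

## Working session

There is one attempt and no reset: what is moved stays moved. The work goes in short steps, Python scripts to look and compute and a tool call to move; the robot and the scene stay as the last step left them, time stands still between calls to the robot, and variables do not carry over. Pictures are saved under pics/ and viewed, at most 10 in all, crops included, and the job is handed in when it is done.

Besides the shell and the picture viewer there is one more tool, called in YAML: its name, and indented under it one key for each argument. apply_moves: Moves the arm, as the interface text tells. Its arguments: {"type":"object","properties":{"commands":{"type":"array"},"squeeze":{"type":"number"}},"required":["commands"]}

```bash
mkdir -p pics; ls; python3 - <<'E'
from plant import robot, eyes, order
import cv2, numpy as np
s=robot.state(); print(s)
ims=[]
for n in ["top","scene"]:
    p,d=eyes.read_camera(n); cv2.imwrite(f"pics/{n}0.png",p[:,:,::-1]); np.save(f"pics/{n}0.npy",d)
    c=eyes.get_calibration(n); print(n,c)
E
```

```text
pics
{'clock': 0.0, 'joint_pos': array([-1.30200788e+00,  3.20286515e-01,  1.56567472e+00,  1.68300952e-05,
        1.25741555e+00, -2.00331616e-02]), 'dq': array([ 1.23277839e-04, -4.43545655e-04,  1.16541325e-04,  1.56705980e-06,
        2.43269199e-05,  5.18091690e-04]), 'effort': array([-7.09761553e-04, -4.15528750e+01, -2.34164196e+01,  4.36361211e-05,
        8.07642558e-03, -8.59856527e-06]), 'tcp_pos': array([ 0.16361931, -0.55067311,  0.20168708]), 'eef_rot': array([-3.13980920e+00, -5.17373845e-05,  2.88816364e-01]), 'wrist_force': array([ 0.62773027, -0.73852508, -0.51240026]), 'moment': array([0.00684889, 0.03225254, 0.00315177]), 'gripper_force': 0.0, 'grip_width': 0.08532403206552333}
top {'fx': 412.44958281874887, 'fy': 412.44958281874887, 'cx': 323.8977149184762, 'cy': 194.96992823819605, 'R': array([[ 0.00614487, -0.99958019,  0.02831411],
       [-0.98765327, -0.010499  , -0.1563035 ],
       [ 0.15653515, -0.02700406, -0.98730316]]), 't': array([-0.12405218,  0.61474343,  0.94898525])}
scene {'fx': 481.7909689750333, 'fy': 481.7909689750333, 'cx': 315.68918781704394, 'cy': 193.55457655101193, 'R': array([[ 0.61500511,  0.78850781, -0.00491397],
       [ 0.58044161, -0.45692216, -0.67402498],
       [-0.53371926,  0.41167654, -0.73869221]]), 't': array([-0.29955341, -0.35024965,  1.52878035])}
```

View pics/top0.png

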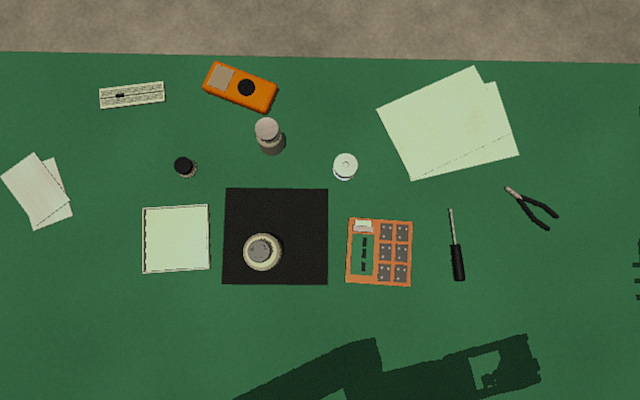

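View pics/scene0.png

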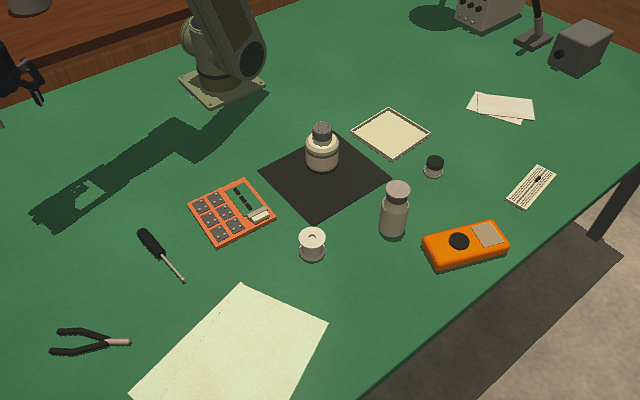

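The top view shows the jar at about (262,251) with its grey cap on the mat, the tray at (176,239), the board at (379,252) and the dispenser at (269,136). In the scene view the cap is at (321,132), the jar at (322,152) and the tray at (390,133).

```bash
cat > h.py <<'E'
import numpy as np, cv2
from plant import robot, eyes, order
def cloud(name,d=None,c=None):
    if d is None: p,d=eyes.read_camera(name)
    c=c or eyes.get_calibration(name)
    v,u=np.mgrid[0:400,0:640]
    P=np.stack([(u-c['cx'])/c['fx']*d,(v-c['cy'])/c['fy']*d,d],-1)
    X=(P-c['t'])@c['R']; X[d==0]=np.nan
    return X
def ray(c,uv,z):
    r=c['R'].T@np.array([(uv[0]-c['cx'])/c['fx'],(uv[1]-c['cy'])/c['fy'],1]); o=-c['R'].T@c['t']
    return o+r*(z-o[2])/r[2]
def R(rpy):
    from scipy.spatial.transform import Rotation as Ro
    return Ro.from_euler('xyz',rpy).as_matrix()
def totool(X):
    s=robot.state(); return R(s['eef_rot']).T@(np.array(X)-s['tcp_pos'])
E
python3 - <<'E'
from h import *
for n,(u0,u1,v0,v1) in {"top":(225,300,215,280),"scene":(295,350,105,180)}.items():
    X=cloud(n,np.load(f"pics/{n}0.npy")); c=eyes.get_calibration(n)
    im=cv2.imread(f"pics/{n}0.png"); 
    x=X[v0:v1,u0:u1].reshape(-1,3); z=x[:,2]
    print(n,'hist',np.histogram(z[np.isfinite(z)],bins=np.arange(-.01,.15,.01))[0])
    m=(z>np.nanmax(z)-.006); q=x[m]; print('cap top',m.sum(),(q.max(0)+q.min(0))/2,q.mean(0),np.ptp(q,axis=0))
    mm=np.zeros(X.shape[:2],np.uint8); mm[v0:v1,u0:u1]=m.reshape(v1-v0,u1-u0)
    cn=max(cv2.findContours(mm,0,1)[0],key=len); (e,ax,a)=cv2.fitEllipse(cn); print(e,ax, ray(c,e,.12))
c=eyes.get_calibration("top"); im=cv2.imread("pics/top0.png"); X=cloud("top",np.load("pics/top0.npy"))
roi=im[195:285,135:218].astype(int); m=((roi.min(2)>120)).astype(np.uint8)
r=cv2.minAreaRect(max(cv2.findContours(m,0,1)[0],key=cv2.contourArea)); uv=np.array(r[0])+[135,195]
print('tray',uv,r[1:],ray(c,uv,.01)); 
for p in [(145,208),(207,206),(208,271),(144,272)]: print(ray(c,p,.014))
for nm,uv,z in [('disp',(267,125),.134),('reel',(345,162),.05),('board',(379,252),.01),('flux',(183,164),.042)]: print(nm,ray(c,uv,z))
E
```

```text
top hist [  92 3619    3   11    9    7    9   31  322  326    7    8  177  232
    0]
cap top 332 [0.47991671 0.02659222 0.1218137 ] [0.47961848 0.02644106 0.12082307] [0.04577372 0.04826676 0.00598925]
(258.2022705078125, 250.343017578125) (20.946361541748047, 21.299768447875977) [0.48014364 0.02644915 0.12      ]
scene hist [ 645 2132   78   87   92   95   95  102  222  202   41   58  150  108
    0]
cap top 200 [0.4798673  0.02539959 0.12040009] [0.48054357 0.0248675  0.12024395] [0.04953502 0.04678001 0.0059839 ]
(321.7084655761719, 127.45101928710938) (12.585368156433105, 18.750852584838867) [0.48019965 0.02503085 0.12      ]
tray [174.49220276 238.31282043] ((66.94190979003906, 67.7328872680664), 87.61405944824219) [0.51051157 0.24619422 0.01      ]
[0.58423375 0.32159154 0.014     ]
[0.59070469 0.16999804 0.014     ]
[0.43215356 0.15964354 0.014     ]
[0.42895222 0.31260547 0.014     ]
disp [0.76177667 0.01349074 0.134     ]
reel [ 0.69835723 -0.17027248  0.05      ]
board [ 0.48060048 -0.25736619  0.01      ]
flux [0.69011966 0.22630788 0.042     ]
```

```bash
python3 -c "
from h import *
print(totool([.480,.026,.203]), R(robot.state()['eef_rot']))"
```

```text
[ 0.46752129 -0.46277379 -0.00047418] [[ 9.58598769e-01  2.84759907e-01 -4.41178752e-04]
 [ 2.84760249e-01 -9.58597543e-01  1.53306337e-03]
 [ 1.36421165e-05 -1.59522283e-03 -9.99998728e-01]]
```

apply_moves:
  commands:
    - [[0.026,-0.026,0],0,0]
    - [[0.052,-0.051,0],0,0]
    - [[0.078,-0.077,0],0,0]
    - [[0.104,-0.103,0],0,0]
    - [[0.13,-0.129,0],0,0]
    - [[0.156,-0.154,0],0,0]
    - [[0.182,-0.18,0],0,0]
    - [[0.208,-0.206,0],0,0]
    - [[0.234,-0.232,0],0,0]
    - [[0.26,-0.257,0],0,0]
    - [[0.286,-0.283,0],0,0]
    - [[0.312,-0.309,0],0,0]
    - [[0.338,-0.335,0],0,0]
    - [[0.364,-0.36,0],0,0]
    - [[0.39,-0.386,0],0,0]
    - [[0.416,-0.412,0],0,0]
    - [[0.442,-0.437,0],0,0]
    - [[0.4675,-0.4628,0],0,0]
    - [[0.4675,-0.4628,0],0,0]
    - [[0.4675,-0.4628,0],0,0]
  squeeze: 50

```text
clock: 1.77
tcp_pos: [0.4802, 0.0268, 0.2018]
eef_rot: [-3.142, 0.002, 0.292]
wrist_force: [-0.1, -0.6, -0.8]
grip_width: 0.0855
gripper_force: 0.0
```

```bash
python3 - <<'E'
from h import *
s=robot.state(); print(s['clock'],s['joint_pos'],s['tcp_pos'],s['eef_rot'],s['wrist_force'],s['moment'])
print(totool([.480,.026,.087]))
c=eyes.get_calibration("wrist")
p,d=eyes.read_camera("wrist"); cv2.imwrite("pics/w1.png",p[:,:,::-1])
X=cloud("wrist",d,c); z=X[...,2]
m=((np.abs(z-.12)<.005)&(np.hypot(X[...,0]-.48,X[...,1]-.026)<.04))
q=X[m]; print(m.sum(),(q.max(0)+q.min(0))/2,q.mean(0),np.ptp(q,axis=0))
if m.sum()>20:
  cn=max(cv2.findContours(m.astype(np.uint8),0,1)[0],key=len); e=cv2.fitEllipse(cn); print(e,ray(c,e[0],.12))
E
```

```text
1.7667 [ 3.21643253e-02  1.72684874e-01  1.76830690e+00 -4.06276964e-04
  1.20210990e+00  1.31078699e+00] [0.48018343 0.02682444 0.20183608] [-3.14157072e+00  1.55569960e-03  2.92320385e-01] [-0.11465116 -0.55642024 -0.82930593] [-0.05281364 -0.0226047   0.0476875 ]
[-0.00023458  0.00073913  0.11483657]
2136 [0.48014764 0.02596057 0.11817063] [0.4810095  0.02635677 0.11898684] [0.04945088 0.04956467 0.00630695]
((325.6933288574219, 195.00875854492188), (50.19746780395508, 52.606689453125), 90.90441131591797) [0.48147457 0.02647175 0.12      ]
```

View pics/w1.png

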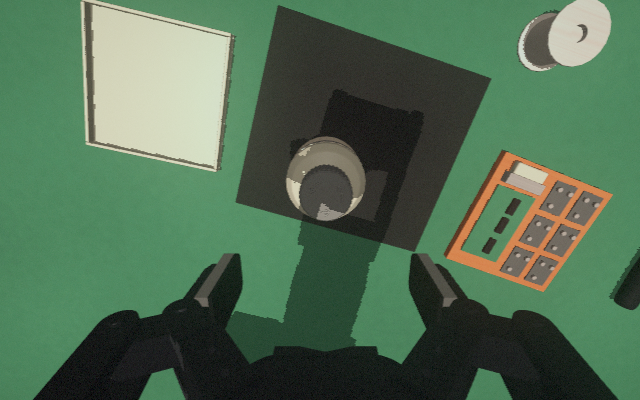

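The wrist view shows the cap centred at about (325,193), between the open fingers, with the tray at upper left. It agrees with the other views, so I descend.

apply_moves:
  commands:
    - [[0,0.0005,0.02],0,0]
    - [[0,0.0005,0.04],0,0]
    - [[0,0.0005,0.06],0,0]
    - [[0,0.0005,0.08],0,0]
    - [[0,0.0005,0.095],0,0]
    - [[0,0.0005,0.105],0,0]
    - [[0,0.0005,0.111],0,0]
    - [[0,0.0005,0.115],0,0]
    - [[0,0.0005,0.115],0,0]
    - [[0,0.0005,0.115],0,0]

```text
clock: 2.65
tcp_pos: [0.4804, 0.0246, 0.088]
eef_rot: [3.141, -0.001, 0.288]
wrist_force: [0.6, -0.4, 0.1]
grip_width: 0.0854
gripper_force: 0.0
```

apply_moves:
  commands:
    - [[0,-0.001,0],0,0.2]
    - [[0,-0.001,0],0,0.3]
    - [[0,-0.001,0],0,0.34]
    - [[0,-0.001,0],0,0.38]
    - [[0,-0.001,0],0,0.42]
    - [[0,-0.001,0],0,0.46]
    - [[0,-0.001,0],0,0.5]
    - [[0,-0.001,0],0,0.6]
    - [[0,-0.001,0],0,0.6]
    - [[0,-0.001,0],0,0.6]
  squeeze: 50

```text
clock: 3.48
tcp_pos: [0.4817, 0.0251, 0.089]
eef_rot: [3.139, -0.003, 0.29]
wrist_force: [-0.0, -4.3, 7.3]
grip_width: 0.0343
gripper_force: 8.0
```

```bash
python3 - <<'E'
from h import *
s=robot.state(); print(s['clock'],s['tcp_pos'],s['eef_rot'],s['wrist_force'],s['moment'],s['grip_width'],s['gripper_force'])
p,d=eyes.read_camera("scene"); q=p[90:190,270:390,::-1]; cv2.imwrite("pics/s2.png",cv2.resize(q,None,fx=5,fy=5,interpolation=2))
E
```

```text
3.4833 [0.48165194 0.02508892 0.0890208 ] [ 3.13861159 -0.00333722  0.28966469] [-2.55511232e-03 -4.34595651e+00  7.31665575e+00] [-0.62966387 -0.00267469 -0.02497154] 0.03426929495104446 7.957677040540148
```

View pics/s2.png

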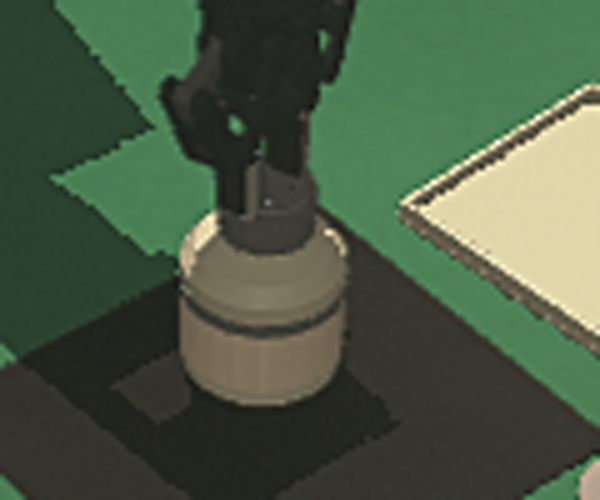

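The grip looks wrong: the opening is 34 mm, less than the 50 mm cap, and there is 7 N of upward force. I look closer before doing anything.

```bash
python3 - <<'E'
from h import *
s=robot.state(); print(s['wrist_force'],s['moment'],s['grip_width'],s['gripper_force'],s['tcp_pos'])
c=eyes.get_calibration("wrist");p,d=eyes.read_camera("wrist"); cv2.imwrite("pics/w3.png",p[120:400,120:520,::-1].copy())
im=cv2.resize(p[120:400,120:520,::-1],None,fx=2,fy=2); cv2.imwrite("pics/w3.png",im[:560])
E
```

```text
[-0.46676841 -4.41559325  8.64355936] [-0.61471366  0.0273229   0.03058808] 0.03455502211922087 7.952398755296599 [0.48165036 0.02509008 0.08904727]
```

View pics/w3.png

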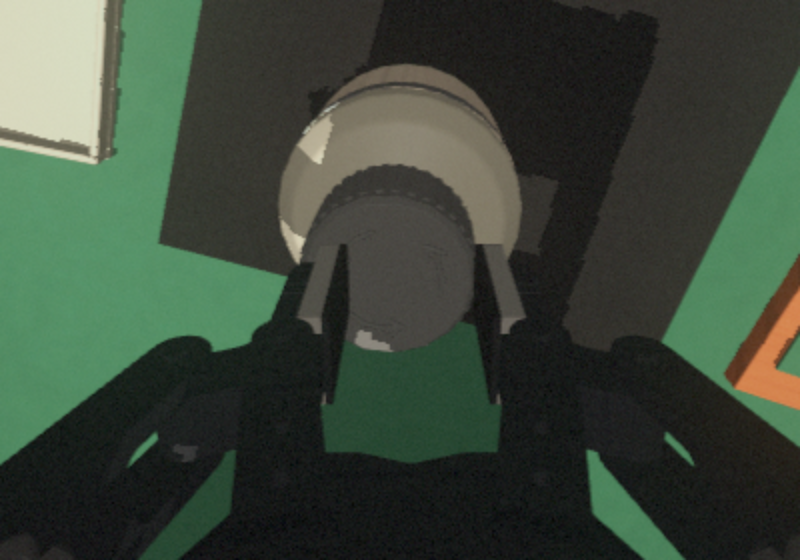

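```bash
python3 - <<'E'
from h import *
c=eyes.get_calibration("wrist");p,d=eyes.read_camera("wrist");X=cloud("wrist",d,c)
def at(x,y): u,v=120+x//2,120+y//2; return X[v,u].round(4)
for n,pt in {'captop':(400,280),'captopN':(390,210),'capS':(395,335),'capE':(465,270),'capW':(325,225),'Ltip':(335,255),'Ltip2':(322,255),'Rtip':(485,255),'Rtip2':(495,250),'Rlow':(497,395),'Llow':(328,395),'shoulder':(400,150),'mat':(250,150)}.items(): print(n,at(*pt))
m=(X[...,2]>.110)&(X[...,2]<.13)&(np.hypot(X[...,0]-.48,X[...,1]-.03)<.045)
v,u=np.where(m); sel=(u>120+350//2)&(u<120+470//2); q=X[v[sel],u[sel]]
A=np.c_[q[:,:2]-q[:,:2].mean(0),np.ones(len(q))]; k,res,_,_=np.linalg.lstsq(A,q[:,2],rcond=None); print('plane',k,q.mean(0),len(q))
X=cloud("top"); m=(X[...,2]>.07)&(X[...,2]<.09)&(np.hypot(X[...,0]-.48,X[...,1]-.03)<.06); q=X[m]; print(q.max(0),q.min(0))
E
```

```text
captop [0.4793 0.0271 0.1177]
captopN [0.4988 0.0355 0.118 ]
capS [0.4635 0.0242 0.1196]
capE [0.4879 0.0114 0.1188]
capW [0.4897 0.0513 0.1175]
Ltip [0.4871 0.0466 0.1275]
Ltip2 [0.4869 0.0495 0.1287]
Rtip [0.4979 0.0101 0.1273]
Rtip2 [0.4984 0.0072 0.1244]
Rlow [0.4791 0.0046 0.1551]
Llow [0.4687 0.0397 0.1551]
shoulder [0.5049 0.0351 0.0831]
mat [0.4605 0.0959 0.0021]
plane [-0.03745031 -0.03483413  0.11820888] [0.4833312  0.02660935 0.11820888] 4328
[ 4.86545098e-01 -1.51332643e-04  8.55146966e-02] [ 0.45034412 -0.01336378  0.07120996]
```

The wrist view shows the fingertips at about cap-top height: left tip at (335,250) resting on the cap, right tip at (485,250) at its edge. By depth they are near z 0.12, higher than I assumed. I open, then measure the fingers directly.

apply_moves:
  commands:
    - [[0,0,0],0,0.4]
    - [[0,0,0],0,0.3]
    - [[0,0,0],0,0.2]
    - [[0,0,0],0,0]
    - [[0,0,0],0,0]
    - [[0,0,0],0,0]

```text
clock: 4.18
tcp_pos: [0.4797, 0.0261, 0.0872]
eef_rot: [-3.141, 0.001, 0.289]
wrist_force: [0.0, 0.2, -0.1]
grip_width: 0.0857
gripper_force: 0.0
```

```bash
python3 - <<'E'
from h import *
s=robot.state(); print(s['clock'],s['tcp_pos'],s['eef_rot'],s['wrist_force'],s['moment'],s['grip_width'])
c=eyes.get_calibration("wrist");p,d=eyes.read_camera("wrist");X=cloud("wrist",d,c); np.save('pics/X4.npy',X)
T=(X-s['tcp_pos'])@R(s['eef_rot'])
# finger points in tool frame: near |y| 40-60mm
m=(np.abs(T[...,1])<.07)&(T[...,2]<.02)&(T[...,2]>-.06)&(np.abs(T[...,1])>.036)&(np.abs(T[...,0])<.03)
for sg in (1,-1):
    q=T[m&(T[...,1]*sg>0)]; print(sg,len(q)); 
    for a,b in [(-60,-50),(-50,-40),(-40,-30),(-30,-20),(-20,-10),(-10,0),(0,10),(10,20)]:
        w=q[(q[:,2]*1e3>=a)&(q[:,2]*1e3<b)]
        if len(w): print(a,b,len(w),(w.min(0)*1e3).round(1),(w.max(0)*1e3).round(1))
for n in ("wrist","scene"):
    if n!="wrist": X=cloud(n)
    m=(X[...,2]>.112)&(X[...,2]<.126)&(np.hypot(X[...,0]-.48,X[...,1]-.03)<.033)
    q=X[m];A=np.c_[q[:,:2]-q[:,:2].mean(0),np.ones(len(q))]; k=np.linalg.lstsq(A,q[:,2],rcond=None)[0]
    print(n,len(q),k,(q.max(0)+q.min(0))/2,q.mean(0),np.ptp(q,axis=0))
cv2.imwrite("pics/w4.png",p[:,:,::-1])
E
```

```text
4.1833 [0.47967037 0.02610858 0.08719757] [-3.14143484e+00  7.28294764e-04  2.88852455e-01] [ 0.01916306  0.17225053 -0.14406274] [0.05873473 0.01867968 0.04864146] 0.08569733985676252
1 1239
-60 -50 600 [-10.7  42.7 -60. ] [ 12.8  56.9 -50. ]
-50 -40 318 [-10.7  42.7 -50. ] [ 12.4  55.4 -41. ]
0 10 43 [-9.1 36.   8. ] [11.5 38.1 10. ]
10 20 278 [-20.1  36.   10.1] [23.5 43.  18.5]
-1 1154
-60 -50 592 [-10.4 -55.8 -60. ] [ 12.4 -41.6 -50. ]
-50 -40 310 [-10.3 -54.7 -50. ] [ 12.2 -41.5 -40.8]
0 10 17 [ -5.2 -37.6   8.1] [  9.4 -36.    9.9]
10 20 235 [-17.8 -42.   10. ] [ 22.6 -36.1  18.1]
wrist 5987 [-0.03155215 -0.00870386  0.11881814] [0.48144766 0.02682745 0.11660731] [0.48356986 0.02765051 0.11881814] [0.04961898 0.05042543 0.00921452]
scene 219 [-0.06178842  0.0058451   0.11937001] [0.47977948 0.02768176 0.11848308] [0.48484929 0.02640953 0.11937001] [0.0494804  0.04875888 0.01294651]
```

View pics/w4.png

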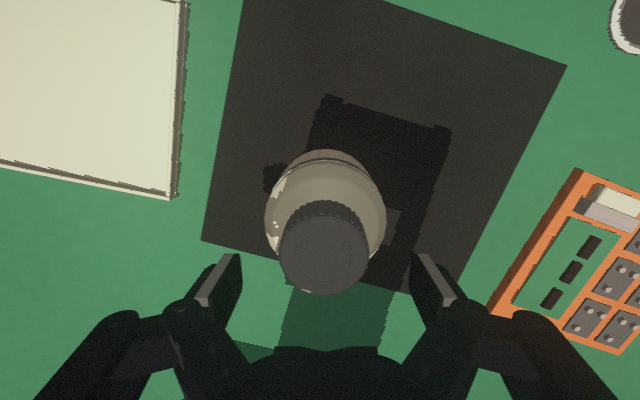

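The wrist view shows the jar upright with its cap at (323,250), between open fingers whose tips are at (240,255) and (413,255). By depth the tips sit 41 mm behind the TCP when open, so the real fingertips are about 28 mm higher than I took them to be. I check the gripper body's clearance before lowering.

```bash
python3 - <<'E'
from h import *
s=robot.state(); X=np.load('pics/X4.npy'); T=(X-s['tcp_pos'])@R(s['eef_rot'])*1e3
for uv in [(320,352),(320,370),(320,395),(290,352),(370,352),(350,395),(238,262),(240,256),(232,300),(415,258),(412,262),(425,300),(205,300)]: print(uv,T[uv[1],uv[0]].round(1))
c=eyes.get_calibration("wrist"); o=-c['R'].T@c['t']; print('cam in tool',((o-s['tcp_pos'])@R(s['eef_rot'])*1e3).round(1))
for p in [(11,43,-13),(-11,43,-13),(11,43,-41),(-11,43,-41),(-11,43,-60)]:
    w=s['tcp_pos']+R(s['eef_rot'])@(np.array(p)/1e3); k=c['R']@w+c['t']; print(p,(k[:2]/k[2]*c['fx']+[c['cx'],c['cy']]).round())
E
```

```text
(320, 352) [  10.9   -1.1 -103.2]
(320, 370) [  11.2   -1.  -109.5]
(320, 395) [  11.7   -0.8 -117.1]
(290, 352) [  10.5  -10.  -102.8]
(370, 352) [  11.4   13.6 -103.6]
(350, 395) [  11.     6.7 -116.6]
(238, 262) [  6.5 -42.4 -44.6]
(240, 256) [  8.5 -41.9 -42.3]
(232, 300) [ -5.  -42.2 -58.7]
(415, 258) [ 10.4  43.3 -47.4]
(412, 262) [  6.2  43.2 -43.9]
(425, 300) [  0.1  43.4 -65.2]
(205, 300) [ 10.  -44.9 -78.3]
cam in tool [  80.7    0.5 -170.7]
(11, 43, -13) [397. 228.]
(-11, 43, -13) [395. 261.]
(11, 43, -41) [411. 250.]
(-11, 43, -41) [407. 288.]
(-11, 43, -60) [418. 313.]
```

Tips and body (103 mm behind the TCP) are both about 28 mm short of the stated frame. I lower 27 mm, then close.

apply_moves:
  commands:
    - [[0,0,0.006],0,0]
    - [[0,0,0.012],0,0]
    - [[0,0,0.018],0,0]
    - [[0,0,0.023],0,0]
    - [[0,0,0.026],0,0]
    - [[0,0,0.026],0,0]
    - [[0,0,0.026],0,0]

```text
clock: 4.87
tcp_pos: [0.4799, 0.026, 0.0612]
eef_rot: [-3.142, 0.001, 0.289]
wrist_force: [0.7, 0.1, 0.8]
grip_width: 0.0856
gripper_force: 0.0
```

```bash
python3 - <<'E'
from h import *
s=robot.state(); print(s['tcp_pos'],s['eef_rot'],s['wrist_force'],s['moment'])
c=eyes.get_calibration("wrist");p,d=eyes.read_camera("wrist");X=cloud("wrist",d,c)
m=(np.abs(X[...,2]-.118)<.004)&(np.hypot(X[...,0]-.48,X[...,1]-.027)<.033)
q=X[m]; print(((q.max(0)+q.min(0))/2),np.ptp(q,axis=0)); print('cap in tool',totool((q.max(0)+q.min(0))/2))
E
```

```text
[0.47985237 0.02604106 0.06120464] [-3.14154534e+00  5.61215357e-04  2.88802504e-01] [0.68693082 0.13142441 0.82270406] [-0.01810934 -0.0186121  -0.02127929]
[0.48188351 0.02671057 0.11763927] [0.04947114 0.05073254 0.00727317]
cap in tool [ 0.00191946 -0.00011792 -0.0561461 ]
```

apply_moves:
  commands:
    - [[0.001,0,0],0,0.2]
    - [[0.001,0,0],0,0.3]
    - [[0.001,0,0],0,0.34]
    - [[0.001,0,0],0,0.38]
    - [[0.001,0,0],0,0.42]
    - [[0.001,0,0],0,0.46]
    - [[0.001,0,0],0,0.5]
    - [[0.001,0,0],0,0.6]
    - [[0.001,0,0],0,0.6]
    - [[0.001,0,0],0,0.6]
  squeeze: 50

```text
clock: 5.75
tcp_pos: [0.481, 0.0267, 0.0619]
eef_rot: [-3.141, -0.001, 0.288]
wrist_force: [-1.5, 2.6, 5.3]
grip_width: 0.0487
gripper_force: 50.8
```

apply_moves:
  commands:
    - [[0,0,0.001],0,0.6]
    - [[0,0,0.002],0,0.6]
    - [[0,0,0.002],0,0.6]
    - [[0,0,0.002],0,0.6]

```text
clock: 6.08
tcp_pos: [0.481, 0.0268, 0.0602]
eef_rot: [-3.141, -0.001, 0.288]
wrist_force: [-2.7, 3.3, 8.3]
grip_width: 0.0494
gripper_force: 51.2
```

apply_moves:
  commands:
    - [[0,-0.0005,0.001],0,0.6]
    - [[0,-0.0005,0.002],0,0.6]
    - [[0,-0.0005,0.0025],0,0.6]
    - [[0,-0.0005,0.0025],0,0.6]

```text
clock: 6.42
tcp_pos: [0.4809, 0.0272, 0.0584]
eef_rot: [-3.141, -0.001, 0.289]
wrist_force: [-4.0, 3.3, 12.8]
grip_width: 0.0489
gripper_force: 51.7
```

apply_moves:
  commands:
    - [[-0.0005,0,0.0005],0,0.6]
    - [[-0.0005,0,0.001],0,0.6]
    - [[-0.0005,0,0.001],0,0.6]
    - [[-0.0005,0,0.001],0,0.6]

```text
clock: 6.75
tcp_pos: [0.481, 0.0272, 0.0582]
eef_rot: [-3.142, -0.002, 0.289]
wrist_force: [-5.2, 4.2, 17.8]
grip_width: 0.049
gripper_force: 52.2
```

apply_moves:
  commands:
    - [[0,0,-0.0003],-3,0.6]
    - [[0,0,-0.0003],-6,0.6]
    - [[0,0,-0.0003],-10,0.6]
    - [[0,0,-0.0003],-10,0.6]

```text
clock: 7.08
tcp_pos: [0.4814, 0.0267, 0.0592]
eef_rot: [3.14, -0.003, 0.466]
wrist_force: [-6.0, 1.7, 22.9]
grip_width: 0.0492
gripper_force: 52.5
```

```bash
python3 - <<'E'
from h import *
s=robot.state(); print(s['tcp_pos'],s['eef_rot'],s['wrist_force'],s['moment'],s['joint_pos'][5])
E
```

```text
[0.48139934 0.02666632 0.0591767 ] [ 3.14003924e+00 -2.95712829e-03  4.65507116e-01] [-6.00922597  1.7423187  22.86340936] [0.16986202 0.85187225 0.05070902] 1.1370421109445223
```

Force reached 23 N because the track climbs about 1 mm per 10 degrees. I give way before turning further.

apply_moves:
  commands:
    - [[0,0,-0.0008],0,0.6]
    - [[0,0,-0.0014],0,0.6]
    - [[0,0,-0.0014],0,0.6]

```text
clock: 7.33
tcp_pos: [0.4813, 0.0267, 0.0594]
eef_rot: [3.14, -0.003, 0.464]
wrist_force: [-2.8, 2.2, 13.9]
grip_width: 0.0489
gripper_force: 51.6
```

apply_moves:
  commands:
    - [[0,0,-0.0003],-3,0.6]
    - [[0,0,-0.0006],-6,0.6]
    - [[0,0,-0.0008],-8,0.6]
    - [[0,0,-0.0008],-8,0.6]

```text
clock: 7.67
tcp_pos: [0.4812, 0.0266, 0.0602]
eef_rot: [3.14, -0.002, 0.604]
wrist_force: [-3.8, 1.8, 14.0]
grip_width: 0.0488
gripper_force: 51.7
```

apply_moves:
  commands:
    - [[0,0,-0.0004],-4,0.6]
    - [[0,0,-0.0008],-8,0.6]
    - [[0,0,-0.0013],-12,0.6]
    - [[0,0,-0.0013],-12,0.6]

```text
clock: 8.0
tcp_pos: [0.4811, 0.0268, 0.0616]
eef_rot: [3.14, -0.002, 0.815]
wrist_force: [-3.1, 2.6, 15.4]
grip_width: 0.0489
gripper_force: 51.7
```

```bash
python3 - <<'E'
from h import *
s=robot.state(); print(s['tcp_pos'],s['eef_rot'],s['wrist_force'],s['moment'],s['joint_pos'][5])
E
```

```text
[0.48107773 0.02677408 0.0616091 ] [ 3.13994527e+00 -1.71853108e-03  8.14647498e-01] [-3.12191661  2.60523794 15.37592271] [0.27387073 0.58077764 0.0644887 ] 0.7878060266256162
```

apply_moves:
  commands:
    - [[0,0,-0.0006],-4,0.6]
    - [[0,0,-0.001],-8,0.6]
    - [[0,0,-0.0015],-12,0.6]
    - [[0,0,-0.0015],-12,0.6]

```text
clock: 8.33
tcp_pos: [0.4809, 0.0268, 0.063]
eef_rot: [3.14, -0.001, 1.024]
wrist_force: [-3.4, 2.2, 14.4]
grip_width: 0.0488
gripper_force: 51.7
```

apply_moves:
  commands:
    - [[0,0,-0.0004],-3,0.6]
    - [[0,0,-0.0008],-6,0.6]
    - [[0,0,-0.001],-8,0.6]
    - [[0,0,-0.001],-8,0.6]

```text
clock: 8.67
tcp_pos: [0.4807, 0.0269, 0.0638]
eef_rot: [3.14, -0.001, 1.162]
wrist_force: [-2.8, 3.2, 14.7]
grip_width: 0.0492
gripper_force: 51.7
```

```bash
python3 - <<'E'
from h import *
s=robot.state(); print(s['tcp_pos'],s['eef_rot'],s['wrist_force'],s['moment'],s['joint_pos'][5])
E
```

```text
[0.48073597 0.02689028 0.0638204 ] [ 3.14032994e+00 -1.01441707e-03  1.16201656e+00] [-2.79158013  3.22245703 14.66042462] [ 0.29314952  0.6019348  -0.0146051 ] 0.44016796568764927
```

apply_moves:
  commands:
    - [[0,0,-0.0003],-2,0.6]
    - [[0,0,-0.0005],-4,0.6]
    - [[0,0,-0.0005],-5,0.6]
    - [[0,0,-0.0005],-5,0.6]

```text
clock: 9.0
tcp_pos: [0.4807, 0.0269, 0.0643]
eef_rot: [3.14, -0.001, 1.248]
wrist_force: [-2.7, 2.7, 12.4]
grip_width: 0.0491
gripper_force: 51.7
```

```bash
python3 - <<'E'
from h import *
s=robot.state(); print(s['tcp_pos'],s['eef_rot'],s['wrist_force'],s['moment'],s['joint_pos'][5])
E
```

```text
[0.48067873 0.02691131 0.06431774] [ 3.14035463e+00 -9.03706931e-04  1.24844844e+00] [-2.67774496  2.70465386 12.36316779] [ 0.38984694  0.6589424  -0.19110737] 0.35372201250577473
```

apply_moves:
  commands:
    - [[0,0,0],-2,0.6]
    - [[0,0,0],-3,0.6]
    - [[0,0,0],-3,0.6]

```text
clock: 9.25
tcp_pos: [0.4808, 0.0268, 0.0645]
eef_rot: [3.14, -0.001, 1.301]
wrist_force: [-4.2, 2.3, 14.9]
grip_width: 0.0488
gripper_force: 51.8
```

```bash
python3 - <<'E'
from h import *
s=robot.state(); print(s['tcp_pos'],s['eef_rot'],s['wrist_force'],s['moment'],s['joint_pos'][5])
E
```

```text
[0.48084968 0.02680944 0.06452693] [ 3.13990946e+00 -7.93564025e-04  1.30081117e+00] [-4.18119842  2.30719969 14.88745279] [ 0.3124837   0.67139217 -0.16914355] 0.3013920029623275
```

apply_moves:
  commands:
    - [[0,0,-0.0003],-2,0.6]
    - [[0,0,-0.0005],-5,0.6]
    - [[0,0,-0.0005],-5,0.6]
    - [[0,0,-0.0005],-5,0.6]

```text
clock: 9.58
tcp_pos: [0.4809, 0.0268, 0.0651]
eef_rot: [3.14, -0.0, 1.388]
wrist_force: [-4.2, 2.0, 15.0]
grip_width: 0.0488
gripper_force: 51.8
```

```bash
python3 - <<'E'
from h import *
s=robot.state(); print(s['tcp_pos'],s['eef_rot'],s['wrist_force'],s['moment'],s['joint_pos'][5])
E
```

```text
[0.48090903 0.02675629 0.06508644] [ 3.13959429e+00 -4.44254532e-04  1.38826528e+00] [-4.22441003  2.00287056 14.99749711] [ 0.29320612  0.66442145 -0.09243281] 0.2142180179331919
```

Still climbing at 63 degrees. I keep going.

apply_moves:
  commands:
    - [[0,0,-0.0003],-2,0.6]
    - [[0,0,-0.0006],-5,0.6]
    - [[0,0,-0.0006],-5,0.6]
    - [[0,0,-0.0006],-5,0.6]

```text
clock: 9.92
tcp_pos: [0.4812, 0.0266, 0.0654]
eef_rot: [3.139, -0.0, 1.475]
wrist_force: [-2.6, 0.7, 12.4]
grip_width: 0.0488
gripper_force: 51.6
```

```bash
python3 - <<'E'
from h import *
s=robot.state(); print(s['tcp_pos'],s['eef_rot'],s['wrist_force'],s['moment'],s['joint_pos'][5])
E
```

```text
[0.48116851 0.02659496 0.06541381] [ 3.13912465e+00 -8.79487299e-05  1.47538356e+00] [-2.56495702  0.67888496 12.35322345] [ 0.18213357  0.46489541 -0.12689011] 0.127119033529884
```

apply_moves:
  commands:
    - [[0,0,0],-2,0.6]
    - [[0,0,0],-4,0.6]
    - [[0,0,0],-4,0.6]

```text
clock: 10.17
tcp_pos: [0.4816, 0.0265, 0.0654]
eef_rot: [3.138, 0.0, 1.546]
wrist_force: [-1.0, 0.2, 12.4]
grip_width: 0.049
gripper_force: 51.5
```

```bash
python3 - <<'E'
from h import *
s=robot.state(); print(s['tcp_pos'],s['eef_rot'],s['wrist_force'],s['moment'],s['joint_pos'][5])
E
```

```text
[0.48159591 0.02648233 0.06541762] [3.13826991e+00 1.64553398e-04 1.54585435e+00] [-1.01802401  0.23763769 12.4046221 ] [ 0.09387661  0.25741876 -0.24676981] 0.05658638667863677
```

At 72 degrees the climb has ended and the moment is rising, so this is the stop. I ease the torque and lift gently.

apply_moves:
  commands:
    - [[0,0,-0.001],1,0.6]
    - [[0,0,-0.002],1,0.6]
    - [[0,0,-0.003],1,0.6]
    - [[0,0,-0.004],1,0.6]
    - [[0,0,-0.004],1,0.6]

```text
clock: 10.58
tcp_pos: [0.4804, 0.0266, 0.0678]
eef_rot: [3.142, 0.0, 1.528]
wrist_force: [1.6, 0.5, -0.4]
grip_width: 0.0488
gripper_force: 51.7
```

```bash
python3 - <<'E'
from h import *
s=robot.state(); print(s['tcp_pos'],s['eef_rot'],s['wrist_force'],s['moment'],s['joint_pos'][5])
E
```

```text
[0.48040143 0.02659624 0.06776425] [3.14150541e+00 1.98374176e-04 1.52820421e+00] [ 1.6430036   0.5325758  -0.43810466] [ 0.08707868 -0.16926726 -0.05077315] 0.07431535019634733
```

apply_moves:
  commands:
    - [[0,0,-0.001],0,0.6]
    - [[0,0,-0.002],0,0.6]
    - [[0,0,-0.003],0,0.6]
    - [[0,0,-0.003],0,0.6]

```text
clock: 10.92
tcp_pos: [0.4801, 0.0266, 0.071]
eef_rot: [-3.141, 0.0, 1.528]
wrist_force: [0.0, -0.4, -0.1]
grip_width: 0.0487
gripper_force: 51.7
```

apply_moves:
  commands:
    - [[0,0,-0.002],0,0.6]
    - [[0,0,-0.004],0,0.6]
    - [[0,0,-0.006],0,0.6]
    - [[0,0,-0.006],0,0.6]

```text
clock: 11.25
tcp_pos: [0.4804, 0.0267, 0.0773]
eef_rot: [3.141, 0.0, 1.528]
wrist_force: [0.1, 0.5, -1.4]
grip_width: 0.049
gripper_force: 51.8
```

apply_moves:
  commands:
    - [[0,0,-0.003],0,0.6]
    - [[0,0,-0.006],0,0.6]
    - [[0,0,-0.01],0,0.6]
    - [[0,0,-0.016],0,0.6]
    - [[0,0,-0.024],0,0.6]
    - [[0,0,-0.034],0,0.6]
    - [[0,0,-0.044],0,0.6]
    - [[0,0,-0.05],0,0.6]
    - [[0,0,-0.05],0,0.6]

```text
clock: 12.0
tcp_pos: [0.4815, 0.0267, 0.1287]
eef_rot: [3.138, -0.0, 1.528]
wrist_force: [-0.8, 0.2, -0.3]
grip_width: 0.0488
gripper_force: 51.8
```

```bash
python3 - <<'E'
from h import *
s=robot.state(); print(s['tcp_pos'],s['eef_rot'],s['wrist_force'],s['moment'])
print('tray',totool([.510,.243,s['tcp_pos'][2]]))
p,d=eyes.read_camera("scene"); q=p[60:190,270:440,::-1]; cv2.imwrite("pics/s5.png",cv2.resize(q,None,fx=4,fy=4,interpolation=2))
X=cloud("scene",d); m=(np.hypot(X[...,0]-.48,X[...,1]-.027)<.05)&(X[...,2]>.06)&(X[...,2]<.12); print(np.nanmax(X[m],axis=0),np.nanmin(X[m],axis=0))
# tray floor height
X=cloud("top"); m=(np.abs(X[...,0]-.51)<.06)&(np.abs(X[...,1]-.243)<.06); print('floor',np.median(X[m],axis=0))
E
```

```text
[0.48145463 0.02670639 0.12867885] [ 3.13796882e+00 -2.03229645e-04  1.52791670e+00] [-0.75164617  0.22299988 -0.28560456] [ 0.03991434  0.010053   -0.00498968]
tray [2.17318435e-01 1.92470996e-02 1.13914404e-04]
[0.52490931 0.06573103 0.11306021] [ 0.44444734 -0.01860107  0.06031197]
floor [0.51616985 0.28026291 0.00475446]
```

View pics/s5.png

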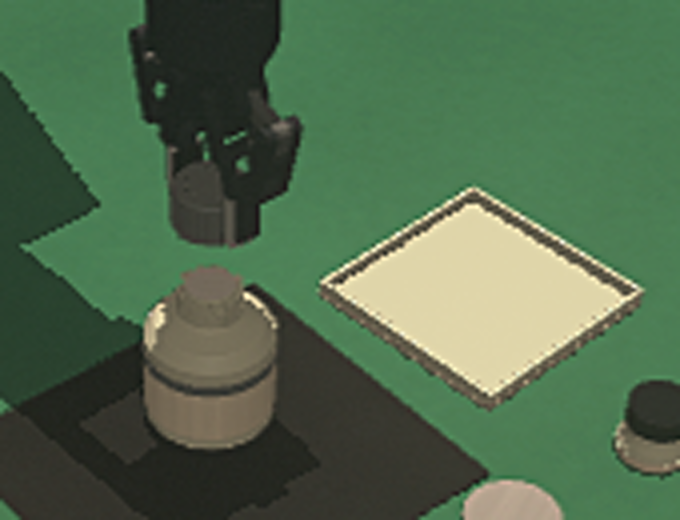

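The scene view shows the cap held at (210,205) above the open jar, which stands upright with its mouth at (210,275). The tray at (480,300) is clear. I move over the tray.

apply_moves:
  commands:
    - [[0.012,0.001,0],0,0.6]
    - [[0.032,0.003,0],0,0.6]
    - [[0.056,0.005,0],0,0.6]
    - [[0.082,0.007,0],0,0.6]
    - [[0.108,0.01,0],0,0.6]
    - [[0.134,0.012,0],0,0.6]
    - [[0.16,0.014,0],0,0.6]
    - [[0.184,0.016,0],0,0.6]
    - [[0.204,0.018,0],0,0.6]
    - [[0.217,0.019,0],0,0.6]
    - [[0.217,0.019,0],0,0.6]
    - [[0.217,0.019,0.01],0,0.6]
    - [[0.217,0.019,0.03],0,0.6]
    - [[0.217,0.019,0.05],0,0.6]
    - [[0.217,0.019,0.07],0,0.6]
    - [[0.217,0.019,0.09],0,0.6]
    - [[0.217,0.019,0.105],0,0.6]
    - [[0.217,0.019,0.115],0,0.6]
    - [[0.217,0.019,0.12],0,0.6]
    - [[0.217,0.019,0.12],0,0.6]

```text
clock: 13.77
tcp_pos: [0.5077, 0.2416, 0.0057]
eef_rot: [-3.139, 0.001, 1.527]
wrist_force: [-0.5, -0.4, -0.1]
grip_width: 0.049
gripper_force: 51.8
```

```bash
python3 - <<'E'
from h import *
s=robot.state(); print(s['tcp_pos'],s['eef_rot'],s['wrist_force'],s['moment'])
X=cloud("scene"); m=(np.abs(X[...,0]-.51)<.06)&(np.abs(X[...,1]-.243)<.06); print('floor',np.percentile(X[m][:,2],[5,20,35]))
p,d=eyes.read_camera("scene"); q=p[60:190,310:480,::-1]; cv2.imwrite("pics/s6.png",cv2.resize(q,None,fx=4,fy=4,interpolation=2))
E
```

```text
[0.50774359 0.24160395 0.00568202] [-3.13929618e+00  1.39902329e-03  1.52715040e+00] [-0.47289876 -0.41350726 -0.12548592] [ 0.01746182 -0.01383053 -0.01666018]
floor [0.00341678 0.04628122 0.13087456]
```

View pics/s6.png

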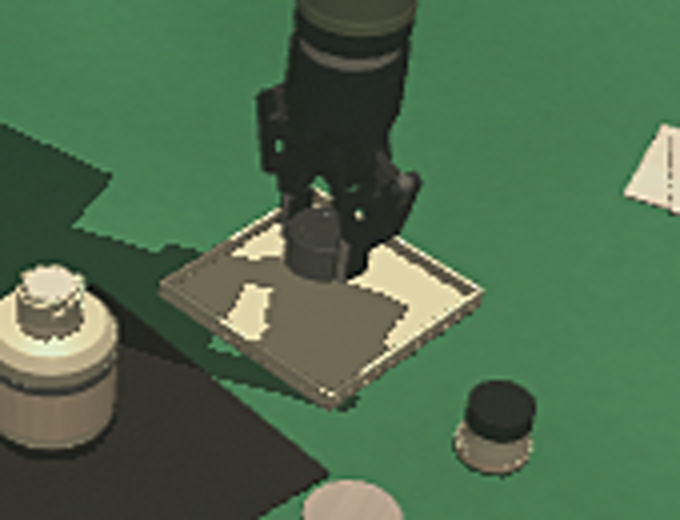

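The cap is over the tray, at (318,245) in the crop, and upright. I lower most of the remaining 32 mm, then feel for the floor.

apply_moves:
  commands:
    - [[0,0,0.008],0,0.6]
    - [[0,0,0.015],0,0.6]
    - [[0,0,0.02],0,0.6]
    - [[0,0,0.024],0,0.6]
    - [[0,0,0.027],0,0.6]
    - [[0,0,0.027],0,0.6]
    - [[0,0,0.027],0,0.6]

```text
clock: 14.45
tcp_pos: [0.5085, 0.2427, -0.0203]
eef_rot: [-3.141, 0.0, 1.528]
wrist_force: [-1.2, -0.6, 0.3]
grip_width: 0.049
gripper_force: 51.8
```

apply_moves:
  commands:
    - [[0,0,0.001],0,0.6]
    - [[0,0,0.002],0,0.6]
    - [[0,0,0.003],0,0.6]
    - [[0,0,0.003],0,0.6]

```text
clock: 14.78
tcp_pos: [0.5085, 0.2426, -0.0232]
eef_rot: [-3.142, 0.0, 1.528]
wrist_force: [0.4, 0.5, -1.0]
grip_width: 0.0488
gripper_force: 51.8
```

apply_moves:
  commands:
    - [[0,0,0.0005],0,0.6]
    - [[0,0,0.001],0,0.6]
    - [[0,0,0.0015],0,0.6]
    - [[0,0,0.0015],0,0.6]

```text
clock: 15.12
tcp_pos: [0.5085, 0.2426, -0.0247]
eef_rot: [-3.141, 0.0, 1.528]
wrist_force: [-0.3, -0.2, -0.4]
grip_width: 0.0489
gripper_force: 51.8
```

apply_moves:
  commands:
    - [[0,0,0.0005],0,0.6]
    - [[0,0,0.001],0,0.6]
    - [[0,0,0.0015],0,0.6]
    - [[0,0,0.0015],0,0.6]

```text
clock: 15.45
tcp_pos: [0.5086, 0.2427, -0.0259]
eef_rot: [3.141, 0.0, 1.528]
wrist_force: [-0.4, -0.7, 0.5]
grip_width: 0.0491
gripper_force: 51.9
```

apply_moves:
  commands:
    - [[0,0,0.0005],0,0.6]
    - [[0,0,0.001],0,0.6]
    - [[0,0,0.001],0,0.6]

```text
clock: 15.7
tcp_pos: [0.5086, 0.2427, -0.026]
eef_rot: [3.141, -0.0, 1.528]
wrist_force: [-2.1, -1.2, 8.7]
grip_width: 0.049
gripper_force: 52.7
```

Contact is where I expected it. I relieve the force and open.

apply_moves:
  commands:
    - [[0,0,-0.0008],0,0.6]
    - [[0,0,-0.0008],0,0.44]
    - [[0,0,-0.0008],0,0.4]
    - [[0,0,-0.0008],0,0.36]
    - [[0,0,-0.0008],0,0.3]
    - [[0,0,-0.0008],0,0.2]
    - [[0,0,-0.0008],0,0.05]
    - [[0,0,-0.0008],0,0]
    - [[0,0,-0.0008],0,0]
    - [[0,0,-0.0008],0,0]
    - [[0,0,-0.0008],0,0]

```text
clock: 16.62
tcp_pos: [0.5086, 0.2426, -0.0263]
eef_rot: [3.142, 0.0, 1.528]
wrist_force: [0.2, -0.7, -1.0]
grip_width: 0.0854
gripper_force: 0.0
```

apply_moves:
  commands:
    - [[0,0,-0.005],0,0]
    - [[0,0,-0.015],0,0]
    - [[0,0,-0.03],0,0]
    - [[0,0,-0.05],0,0]
    - [[0,0,-0.075],0,0]
    - [[0,0,-0.1],0,0]
    - [[0,0,-0.125],0,0]
    - [[0,0,-0.15],0,0]
    - [[0,0,-0.17],0,0]
    - [[0,0,-0.18],0,0]
    - [[0,0,-0.18],0,0]
    - [[0,0,-0.18],0,0]

```text
clock: 17.62
tcp_pos: [0.5084, 0.2426, 0.1538]
eef_rot: [3.141, -0.0, 1.528]
wrist_force: [-0.5, 0.3, -0.0]
grip_width: 0.0856
gripper_force: 0.0
```

```bash
python3 - <<'E'
from h import *
s=robot.state(); print(s['tcp_pos'],s['wrist_force'],s['dq'].round(3))
c=eyes.get_calibration("wrist");p,d=eyes.read_camera("wrist"); X=cloud("wrist",d,c); cv2.imwrite("pics/w7.png",p[:,:,::-1])
m=(X[...,2]>.025)&(X[...,2]<.04)&(np.hypot(X[...,0]-.5085,X[...,1]-.2427)<.035)
q=X[m];A=np.c_[q[:,:2]-q[:,:2].mean(0),np.ones(len(q))]; print('cap',len(q),np.linalg.lstsq(A,q[:,2],rcond=None)[0],(q.max(0)+q.min(0))/2,np.ptp(q,axis=0))
X=cloud("scene"); m=(np.hypot(X[...,0]-.48,X[...,1]-.027)<.05)&(X[...,2]>.1)&(X[...,2]<.12); print('rim',(np.nanmax(X[m],axis=0)+np.nanmin(X[m],axis=0))/2)
E
```

```text
[0.50835104 0.24255083 0.15382617] [-0.54166855  0.31149299 -0.04125451] [-0.     0.029  0.033  0.002 -0.004 -0.   ]
cap 1710 [-0.00117668 -0.01197706  0.03092757] [0.50952852 0.24231471 0.02914894] [0.04992181 0.04922403 0.00829779]
rim [0.47987611 0.02443326 0.10654509]
```

View pics/w7.png

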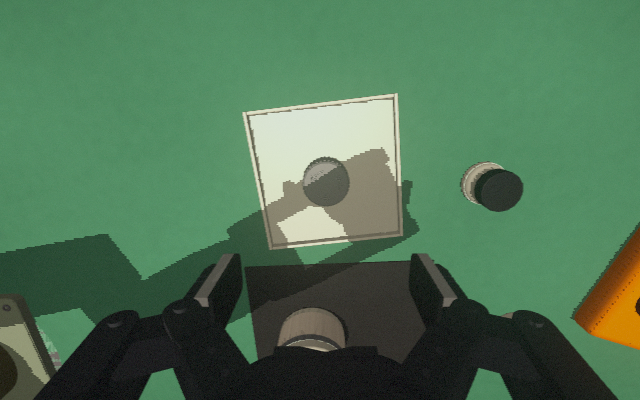

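The wrist view shows the cap standing flat near the tray's centre at (326,181). The jar is still on the mat at (312,330) and the gripper is clear.

```bash
python3 -c "
from plant import order
print(order.sign_off())"
```

```text
the job is handed in; nothing more can be done
None
```

The cap is off and standing upright near the centre of the tray, the open jar is still upright on the mat within a few mm of where it was, and the job was handed in at about 18 s of the 64 s; no verdict came back. My first grasp closed too high, because the real fingertips sit about 28 mm short of the stated TCP, and it pressed the cap top with about 8 N and briefly nudged the jar a few mm; the highest push I read while turning was 22.9 N, under the 25 N limit.

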